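# Clamp a damper in the cam vice

### The arm

A 6-joint arm with a two-finger parallel gripper is mounted at the origin on the work surface. World frame = base frame: x ahead of the robot, y to its left, z up, the work surface at z = 0. Lengths are in mm, angles in rad, forces in N, time in s.
With the tool pointing down it reaches from about 350 to 975 mm from the base axis. Payload 7.1 kg.
Tool frame: the origin (TCP) lies between the finger pads; the fingertips stand 14 mm ahead of it and the grasp point (between the pads) lies 5 mm behind it; z points along the fingers, y is the direction in which the jaws open and shut (so a half turn about z gives the same grasp; the last joint's range is limited). The gripper opens to 88 mm and grips with 3 to 60 N. Pads are 20 mm wide; open, the fingers measure 115 mm over their backs; the gripper's body (75 mm by 178 mm) begins 61 mm behind the grasp point.
Start: joints at [-1.194, 0.423, 1.63, -0, 1.089, -0.019], TCP at [240.982, -576.656, 236.675] pointing down, gripper open.
Joint ranges: [-3, 3], [-0.9, 2.11], [0.09, 2.58], [-1.31, 4.45], [0.11, 2.69], [-2.54, 2.54]. Speed limits (rad/s): [2.39, 2.39, 3.01, 3.14, 3.14, 3.14].

### API

Orientations are given as a rotation vector (axis times angle).
In Python, from workcell import get_obs, get_image, calibration, close_job, regions_of, place_of gives the robot as it stands.
- The arm moves only by the tool move_arm, never from a script. Its argument "deltas" is a list of rows, each a list of 5 numbers: the closure in counts, from 0 (fully open) to 255 (shut), then the shift along the tool's x, y, z in m, then the turn about the tool's z in rad. In form: [[grip, x, y, z, roll], ...]. A call has 1 to 5 rows; each row is the pose to reach, as a shift and turn from the pose commanded when the call began, along the tool's axes at that moment; what a row does not reach only later rows make up. A row lasts 1/12 s, in which the tool goes at most 41.7 mm and 7.16 degrees, less where a joint would pass 70% of its speed; a pose out of reach is approached as far as the arm can. A call with a gripper value outside its range is refused whole. The fingers move at their own pace and stop on an object; the grip force is fixed at half the most. Time passes only in rows, so rows that repeat a pose let the fingers close. It gives the time, the measured TCP pose, the force and the opening at its end, in the units of the state.
- get_obs(): the state, without advancing time (a new reading comes with each control period).
- get_image(name): name is "scene" or "top" or "wrist"; returns the picture (384x512x3 uint8, blue, green, red); there is no depth.
- calibration(name): a dict with "intrinsics" (3x3 intrinsics, pixels), "distortion" ([k1, k2, p1, p2, k3] as OpenCV has them; the pictures are not rectified), "world_to_cam" (4x4, takes a point from world to camera coordinates); the wrist camera has in their place "hand_eye" (4x4, takes a point from camera to tool coordinates, whose origin is the TCP and whose axes are the flange's). Camera axes: x right, y down, z forward; pixel columns grow to the right and rows downward; lengths in mm; the calibration is good to about 2 mm. A picture is of the moment at which its call begins: read the wrist's pose just before it. calibration takes no time and is no camera call.
- close_job(): hands the job in, once; it reports no verdict.
Trained networks look in the newest picture that a camera, given by its name, has taken for a name from the list of things; names that differ only in an ending like _2 or _b are one class to them, and where a whole thing is asked for, a point or a joint stands for the part that bears it (a point fixed in the world has none). Each returns a list of dicts, best first, with "conf" (0 to 1); they miss things now and then, are a little off and sometimes report something else, mostly with a low value. They report only what shows in the picture. A call takes as long as a camera call. They do not tell look-alikes from the thing itself.
- regions_of(camera, name): "region" (384x512 bool, what is visible of it).
- place_of(camera, name): "location" ([x, y, z] in mm, in world coordinates, good to about 4 mm: a listed point, or the origin of a listed thing).
The state is a dict: "t": time; "qpos": joint angles; "qvel": joint speeds; "joint_torque": joint torques, N m; "ee_pos": TCP position; "orientation": TCP orientation; "ft_force": force on the tool from outside, world axes, zero at the start; "moment": the same for the moment, N m; "width": finger opening in mm.
Only numpy, scipy, OpenCV 4.12 (cv2) and the standard library are available. Lean on these libraries where they do the work, as an engineer would, in place of code of your own. Each camera call takes 0.05 s, during which the arm holds its last target.

### The job

Take the damper out of the plywood pigeon-hole and lay it in the cam clamp, square head between the two open jaws, tail on the base plate, and let go; it comes out by the head but goes in held by the tube, so put it down in between and take it again. Then turn the crank anticlockwise (seen from above) until the follower's roller rests well within the cam's flat dwell and the jaw stays shut on the head, and let go; do not run on past the dwell, and leave the loose things around alone.

Things in the scene. Friction and masses are not known exactly. Their poses are not given: they have to be found in the camera images.
- damper_head (a point): Centre of the damper's square head, 25 mm above what it lies on; x from head to tail, z up. Damper: rigid, 170 mm, 0.4-0.65 kg: aluminium head block (x -28 to 28, 50 x 50 mm; 9 mm knob on its front), round steel tube 40 mm dia. (x 28 to 130), tail collar 50 mm dia. (x 130 to 142). Starts lying tail-first in the pigeon-hole, only the head sticking out.
- damper_tube (a point): Point on the axis of the damper's tube, 68 mm from the head's centre towards the tail; the centre of mass is about 55 mm from the head's centre. Same axes as damper_head. A good place to carry it by.
- rack_mouth (a point): Middle of the opening of the fixed plywood pigeon-hole, 25 mm above the bench. Hole 64 mm wide, 62 mm high, 125 mm deep to its own +x, floored by the bench; outside 80 mm wide, 70 mm high. The damper comes out along -x and is clear when its head's centre is 150 mm in front of the mouth.
- seat (a point): Between the jaws of the fixed clamp, on its 10 mm thick base plate. Damper lies along x, tail to +x, head centre 25 mm above this. Jaws x -36 to 36 mm, up to 40 mm high; back jaw's face y = -29, sliding jaw's face y = +34 when open: gap centre y = +2.5, too narrow for fingers beside the head. Plate runs to x = 165 and carries the tail. Shut, the head is pushed over to about y = -7.
- cam_axis (a point): Point on the upright camshaft axis, 88 mm above the bench, level with the middle of the crank's grip; at x = 0, y = +136 mm from the seat. Same axes as seat.
- crank_grip (a point): Middle of the crank's upright black grip, which spins freely on its pin: 22 mm diameter, 44 mm tall, from 64 to 108 mm above the bench; 60 mm from the camshaft's axis. The flat crank arm beneath it is 20 mm wide, its top 64 mm above the bench.
- crank (a joint): Crank arm's direction about the seat's z, rad: 0 along its +x (as the tail), growing anticlockwise from above, by the side away from the jaws. Jaw open to about 0.6; then the cam pushes it shut (5 to 10 N at the grip; let go near the end of this it may spring back). Flat dwell 2.6 to 3.68, where it stays put: middle pi, arm along seat -x. Beyond, the jaw loosens again.
- tub: Bystander: white open plastic tub, 100 mm across, 85 mm tall; origin at the centre of its underside.
- spring: Bystander: upright steel coil spring, 62 mm across, 120 mm tall; origin at the centre of its underside.
- screwdriver: Bystander: screwdriver lying on the bench, 160 mm long; origin under its middle.
- spanner: Bystander: open-ended spanner lying on the bench, 190 mm long; origin under its middle.
- jaw_face (a point): Middle of the working face of the sliding jaw, 18 mm above the seat. The jaw is the cam's follower, captive in a guide, with a brass-coloured roller at its far end; only the cam moves it: y = +34 mm from the seat open, +18 mm on the dwell. The opposite (back) jaw is sprung, giving about 3 mm. Same axes as seat.
Not all that is in view belongs to the job. What is shaped like the part that bears damper_head but orange or turquoise is not meant.

How it is judged:
By the outcome, as a careful person would: the job done as asked, in the order asked, and still so for the second after the job is handed in, with the robot touching nothing.
It also fails if it takes over 69 s, if anything falls off the work surface, if the arm or the gripper's body presses on something with over 40 N, if the wrist force passes 120 N, or if a joint passes its speed limit or range.

## Working session

There is one attempt and no reset: what is moved stays moved. The work goes in short steps, Python scripts to look and compute and a tool call to move; the robot and the scene stay as the last step left them, time stands still between calls to the robot, and variables do not carry over. Pictures are saved under pics/ and viewed, and the job is handed in when it is done.

Besides the shell and the picture viewer there is one more tool, called as name(argument=value, ...), one argument or row to a line, values as JSON. move_arm: Moves the arm, as the interface text tells. Its arguments: {"type":"object","properties":{"deltas":{"type":"array","items":{"type":"array","items":{"type":"number"}}}},"required":["deltas"]}

```bash
ls; mkdir -p pics; python3 - <<'E'
from workcell import *
import cv2, numpy as np
o=get_obs()
for k,v in o.items(): print(k,np.round(v,3))
for c in ["scene","top","wrist"]:
    cv2.imwrite(f"pics/{c}0.png",get_image(c))
    print(c,{k:np.round(v,3).tolist() for k,v in calibration(c).items()})
E
```

```text
pics
t 0.0
qpos [-1.194  0.424  1.631 -0.     1.089 -0.019]
qvel [-0.001 -0.     0.    -0.     0.002 -0.002]
joint_torque [-0.0000e+00 -5.4462e+01 -2.7367e+01  6.4000e-02  2.3000e-02 -0.0000e+00]
ee_pos [ 240.772 -576.179  235.915]
orientation [-3.079 -0.617  0.   ]
ft_force [-0.591 -0.949  0.738]
moment [-0.012  0.    -0.026]
width 87.996
scene {'intrinsics': [[424.699, 0.0, 257.793], [0.0, 424.699, 186.53], [0.0, 0.0, 1.0]], 'distortion': [0.039, 0.0, 0.0, 0.0, 0.0], 'world_to_cam': [[0.393, 0.92, 0.012, -139.428], [0.713, -0.296, -0.636, -390.733], [-0.581, 0.258, -0.772, 1665.757], [0.0, 0.0, 0.0, 1.0]]}
top {'intrinsics': [[370.47, 0.0, 255.999], [0.0, 370.47, 193.365], [0.0, 0.0, 1.0]], 'distortion': [-0.052, 0.0, 0.0, 0.0, 0.0], 'world_to_cam': [[-0.014, -1.0, 0.017, -86.138], [-0.996, 0.013, -0.083, 590.395], [0.083, -0.018, -0.996, 979.003], [0.0, 0.0, 0.0, 1.0]]}
wrist {'intrinsics': [[274.874, 0.0, 254.842], [0.0, 274.874, 193.955], [0.0, 0.0, 1.0]], 'distortion': [-0.057, 0.0, 0.0, 0.0, 0.0], 'hand_eye': [[-0.0, -0.952, -0.305, 84.197], [1.0, -0.0, -0.0, -0.949], [-0.0, -0.305, 0.952, -148.729], [0.0, 0.0, 0.0, 1.0]]}
```

View pics/scene0.png

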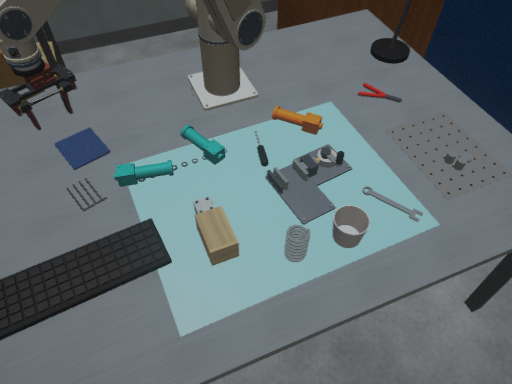

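View pics/top0.png

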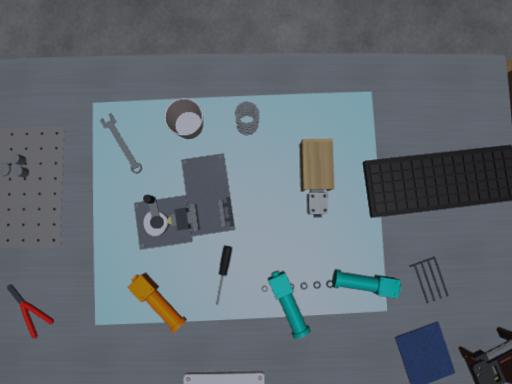

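View pics/wrist0.png

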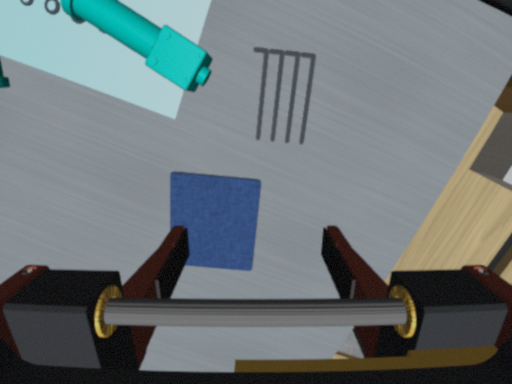

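```bash
python3 - <<'E'
from workcell import *
import numpy as np
for c in ["top","scene"]:
  for n in ["damper_head","damper_tube","rack_mouth","seat","cam_axis","crank_grip","jaw_face","tub","spring","screwdriver","spanner"]:
    print(c,n,[(np.round(d["location"]).tolist(),round(d["conf"],2)) for d in place_of(c,n)[:4]])
print(get_obs()["t"])
E
```

```text
top damper_head [([559.0, -258.0, 25.0], 0.72), ([333.0, -442.0, 24.0], 0.69), ([338.0, 208.0, 25.0], 0.64), ([341.0, -157.0, 22.0], 0.64)]
top damper_tube [([284.0, -182.0, 24.0], 0.98), ([627.0, -256.0, 23.0], 0.73), ([291.0, 168.0, 22.0], 0.69), ([343.0, -372.0, 27.0], 0.55)]
top rack_mouth [([596.0, -256.0, 22.0], 0.76), ([370.0, 2.0, 3.0], 0.5)]
top seat [([533.0, 29.0, 5.0], 0.61)]
top cam_axis [([515.0, 168.0, 91.0], 0.56)]
top crank_grip [([562.0, -256.0, 24.0], 0.49), ([576.0, 180.0, 92.0], 0.42)]
top jaw_face []
top tub [([790.0, 89.0, 1.0], 0.94)]
top spring [([788.0, -69.0, 1.0], 0.67)]
top screwdriver [([369.0, 4.0, 3.0], 0.81), ([624.0, -256.0, 24.0], 0.69), ([559.0, -258.0, 28.0], 0.26)]
top spanner [([733.0, 278.0, 3.0], 0.78)]
scene damper_head [([333.0, -440.0, 24.0], 0.81), ([342.0, -154.0, 28.0], 0.8), ([344.0, 212.0, 22.0], 0.66), ([560.0, -258.0, 29.0], 0.59)]
scene damper_tube [([346.0, -370.0, 25.0], 0.97), ([278.0, -175.0, 26.0], 0.92), ([295.0, 164.0, 24.0], 0.8), ([515.0, 170.0, 87.0], 0.54)]
scene rack_mouth []
scene seat [([533.0, 32.0, 9.0], 0.57), ([527.0, 69.0, 30.0], 0.48)]
scene cam_axis [([515.0, 172.0, 87.0], 0.77)]
scene crank_grip [([599.0, -258.0, 26.0], 0.62), ([576.0, 177.0, 92.0], 0.41)]
scene jaw_face [([527.0, 64.0, 32.0], 0.53)]
scene tub [([790.0, 92.0, -3.0], 0.87)]
scene spring [([785.0, -72.0, -0.0], 0.59)]
scene screwdriver [([372.0, 1.0, 2.0], 0.57), ([786.0, -73.0, 1.0], 0.36)]
scene spanner []
1.25
```

The silver/grey damper is in the plywood hole: top px (318,200), scene px (204,207). Look-alikes to reject are orange at top (140,287), and turquoise at top (281,284) and (390,287). I'll check my choice in a close crop.

```bash
cat > h.py <<'E'
import numpy as np, cv2
from workcell import *
def proj(c,P):
    k=calibration(c); P=np.atleast_2d(np.array(P,float)); W=np.array(k["world_to_cam"])
    r,_=cv2.Rodrigues(W[:3,:3]); 
    return cv2.projectPoints(P,r,W[:3,3],np.array(k["intrinsics"]),np.array(k["distortion"]))[0].reshape(-1,2)
def wristW2C(o):
    H=np.array(calibration("wrist")["hand_eye"]); T=np.eye(4); T[:3,:3]=cv2.Rodrigues(np.array(o["orientation"],float))[0]; T[:3,3]=o["ee_pos"]
    return np.linalg.inv(T@H)
def projw(o,P):
    k=calibration("wrist"); W=wristW2C(o); r,_=cv2.Rodrigues(W[:3,:3])
    return cv2.projectPoints(np.atleast_2d(np.array(P,float)),r,W[:3,3],np.array(k["intrinsics"]),np.array(k["distortion"]))[0].reshape(-1,2)
def back(c,uv,z,o=None):
    k=calibration(c); W=wristW2C(o) if c=="wrist" else np.array(k["world_to_cam"])
    n=cv2.undistortPoints(np.array(uv,float).reshape(-1,1,2),np.array(k["intrinsics"]),np.array(k["distortion"])).reshape(-1,2)
    C=np.linalg.inv(W); d=np.c_[n,np.ones(len(n))]@C[:3,:3].T; p=C[:3,3]
    return p+d*((z-p[2])/d[:,2])[:,None]
def frame(p,th): # returns func local->world
    c,s=np.cos(th),np.sin(th); R=np.array([[c,-s,0],[s,c,0],[0,0,1]])
    return lambda q: np.atleast_2d(q)@R.T+np.array(p)
def crop(im,u0,v0,u1,v1,s): return cv2.resize(im[v0:v1,u0:u1],None,fx=s,fy=s,interpolation=cv2.INTER_CUBIC)
E
python3 - <<'E'
from h import *
im=cv2.imread("pics/top0.png")
a=crop(im,270,120,360,230,5); cv2.imwrite("pics/c1.png",a)
cv2.imwrite("pics/c2.png",crop(im,110,140,250,260,5))
im=cv2.imread("pics/scene0.png")
cv2.imwrite("pics/c3.png",crop(im,180,180,260,270,6))
E
```

```text
(no output)
```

View pics/c1.png

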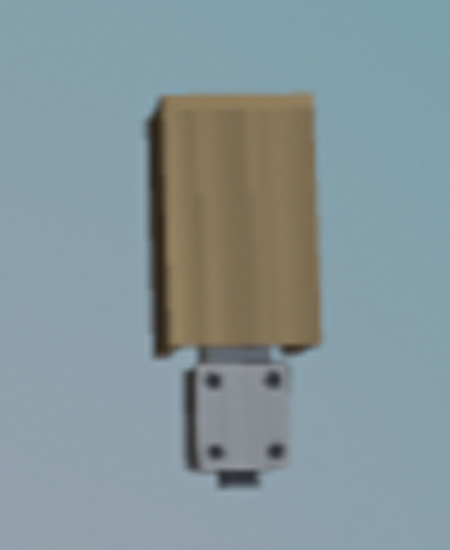

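View pics/c2.png

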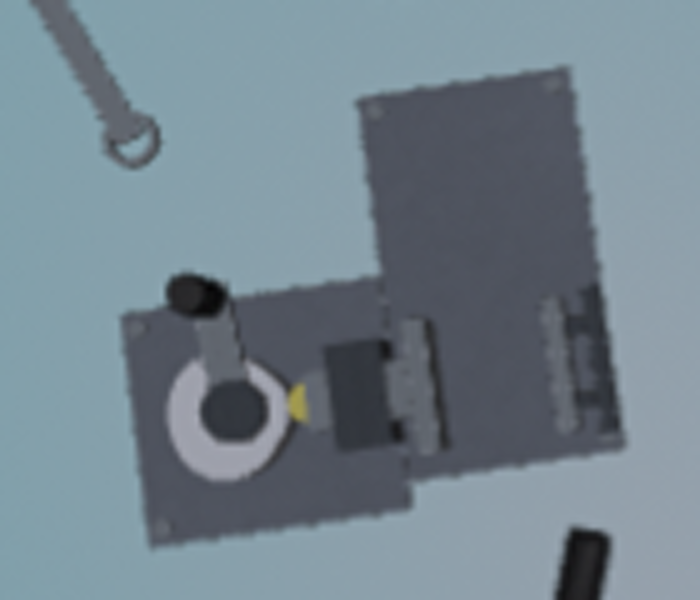

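View pics/c3.png

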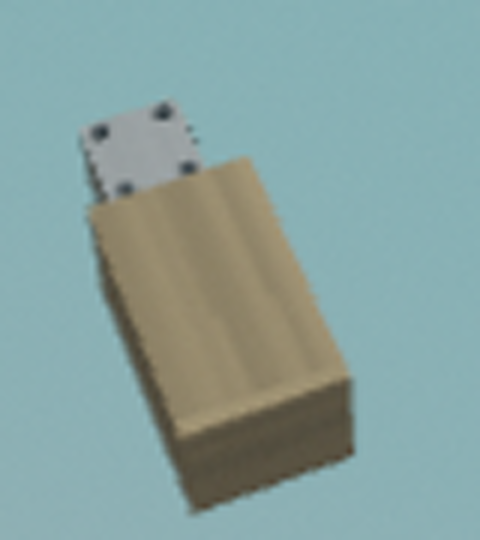

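The crop confirms the silver head with four screws, under the roof edge of the plywood hole. Next I'll fit the poses.

```bash
python3 - <<'E'
from h import *
A=lambda q:np.array(q)/5+np.array([270,120])
s=back("top",A([(212,380),(273,380),(216,452),(275,452)]),50)
print("screws",np.round(s,1).tolist(),"mean",s.mean(0))
for a,b in((0,2),(1,3)): d=s[a]-s[b];print("dir",np.arctan2(d[1],d[0]))
h=back("top",A([(196,364),(290,367),(190,467),(283,469)]),50); print("headcorn",np.round(h,1).tolist(),h.mean(0))
r=back("top",A([(170,348),(322,345),(164,95),(313,94)]),70); print("rack",np.round(r,1).tolist(), np.arctan2(*(r[2]-r[0])[1::-1]),np.arctan2(*(r[3]-r[1])[1::-1]))
k=np.array([(204,208)])
S=lambda q:np.array(q)/6+np.array([180,180])
s=back("scene",S([(99,132),(163,113),(124,190),(188,168)]),50);print("scene screws",np.round(s,1).tolist(),s.mean(0))
r=back("scene",S([(90,206),(250,157),(180,437),(352,378)]),70); print("rack",np.round(r,1).tolist())
B=lambda q:np.array(q)/5+np.array([110,140])
p=back("top",B([(358,99),(570,67),(625,445),(410,483)]),10);print("plate",np.round(p,1).tolist())
for a,b in((3,0),(2,1)): d=p[b]-p[a];print("dir",np.arctan2(d[1],d[0]),np.hypot(*d[:2]))
d=p[0]-p[1];print(np.arctan2(-d[0],d[1]))
p2=back("top",B([(122,315),(383,275),(150,547),(411,507)]),10);print("plate2",np.round(p2,1).tolist())
p=back("top",B([(401,320),(426,318),(418,453),(439,451),(543,299),(562,297),(558,432),(578,430)]),50);print("jaws",np.round(p,1).tolist())
print("grip top",back("top",B([(185,293)]),108), "boss",back("top",B([(233,408)]),70))
E
```

```text
screws [[578.2, -243.1, 50.0], [577.8, -275.7, 50.0], [540.0, -244.2, 50.0], [539.6, -275.6, 50.0]] mean [ 558.89474069 -259.65311005   50.        ]
dir 0.029282541805058796
dir -0.0011500584073684409
headcorn [[586.8, -234.8, 50.0], [584.6, -285.0, 50.0], [532.3, -230.2, 50.0], [530.5, -279.6, 50.0]] [ 558.55881222 -257.40106277   50.        ]
rack [[593.7, -218.2, 70.0], [594.3, -297.9, 70.0], [727.5, -218.5, 70.0], [727.4, -297.5, 70.0]] -0.002250674326185992 0.0024505144635686054
scene screws [[541.8, -275.0, 50.0], [542.7, -242.6, 50.0], [579.7, -274.8, 50.0], [579.1, -242.3, 50.0]] [ 560.81593457 -258.68233448   50.        ]
rack [[597.0, -295.1, 70.0], [598.9, -216.7, 70.0], [730.2, -296.8, 70.0], [731.2, -216.9, 70.0]]
plate [[686.4, 110.5, 10.0], [702.9, -7.1, 10.0], [493.6, -35.6, 10.0], [474.5, 81.7, 10.0]]
dir 0.13519842650563804 213.82399034034475
dir 0.1356079059031913 211.22541432864378
0.1394082540054442
plate2 [[568.2, 240.1, 10.0], [588.4, 96.4, 10.0], [441.5, 223.5, 10.0], [461.5, 81.2, 10.0]]
jaws [[561.2, 80.1, 50.0], [562.1, 66.9, 50.0], [491.3, 71.2, 50.0], [492.2, 60.2, 50.0], [571.4, 5.2, 50.0], [572.3, -4.8, 50.0], [501.4, -2.2, 50.0], [502.3, -12.7, 50.0]]
grip top [[572.72753686 178.21411782 108.        ]] boss [[515.86326668 163.43823498  70.        ]]
```

```bash
cat >> h.py <<'E'
def plan(P,alpha=None,o=None):
    """world TCP target, tool-x world yaw -> tool-frame shift (m) and roll"""
    o=o or get_obs(); R=cv2.Rodrigues(np.array(o["orientation"],float))[0]
    d=R.T@(np.array(P,float)-o["ee_pos"])/1000; a=np.arctan2(R[1,0],R[0,0])
    roll=0 if alpha is None else -((alpha-a+np.pi)%(2*np.pi)-np.pi)
    print("at",np.round(o["ee_pos"],1),"yaw",round(a,4),"tilt",np.round(R[2],3),"delta",np.round(d,4),"roll",round(roll,4),"F",np.round(o["ft_force"],1),"w",round(float(o["width"]),1),"t",round(o["t"],2),"n",round(np.linalg.norm(d)*1000/41,1))
E
python3 -c "
from h import *
plan([500,-258,220],0.0)"
```

```text
at [ 241.  -576.7  236.7] yaw 0.3958 tilt [-0. -0. -1.] delta [ 0.3619 -0.1942  0.0167] roll 0.3958 F [-0.6 -0.4 -0.4] w 88.1 t 1.25 n 10.0
```

move_arm(
  deltas=[
    [0,0.036,-0.019,0.0,0.1],
    [0,0.072,-0.038,0,0.2],
    [0,0.108,-0.058,0,0.3],
    [0,0.144,-0.077,0,0.396],
    [0,0.18,-0.097,0,0.396],
  ],
)

```text
t: 1.67
ee_pos: [370.5, -416.4, 236.8]
orientation: [3.141, -0.009, 0.001]
ft_force: [1.0, -0.0, 0.0]
width: 87.9
```

```bash
python3 -c "
from h import *
plan([500,-258,220],0.0)"
```

```text
at [ 370.5 -416.4  236.8] yaw -0.006 tilt [ 0.  0. -1.] delta [ 0.1285 -0.1592  0.0168] roll -0.006 F [ 1. -0.  0.] w 87.9 t 1.67 n 5.0
```

move_arm(
  deltas=[
    [0,0.026,-0.032,0.003,0],
    [0,0.052,-0.064,0.006,0],
    [0,0.078,-0.096,0.009,0],
    [0,0.104,-0.128,0.013,0],
    [0,0.13,-0.159,0.017,0],
  ],
)

```text
t: 2.08
ee_pos: [500.8, -257.0, 219.9]
orientation: [3.141, -0.0, 0.001]
ft_force: [-0.2, -0.1, 0.1]
width: 88.1
```

move_arm(
  deltas=[
    [0,0,0,0,0],
  ],
)

```text
t: 2.17
ee_pos: [503.1, -254.0, 219.3]
orientation: [-3.14, -0.008, -0.002]
ft_force: [-0.5, -1.1, -0.2]
width: 87.8
```

```bash
python3 -c "
from h import *
plan([560,-258,100],0.0)
o=get_obs();cv2.imwrite('pics/w1.png',get_image('wrist'))
for n in ['damper_head','rack_mouth']: print(n,[(np.round(d['location'],1).tolist(),round(d['conf'],2)) for d in place_of('wrist',n)[:3]])
print(projw(o,[[559,-258,50],[596,-257.5,70]]))
"
```

```text
at [ 503.1 -254.   219.3] yaw 0.0048 tilt [ 0.001 -0.001 -1.   ] delta [0.0568 0.0045 0.1193] roll 0.0048 F [-0.5 -1.1 -0.2] w 87.8 t 2.17 n 3.2
damper_head [([345.2, -152.8, 27.8], 0.86), ([561.1, -261.0, 22.3], 0.77), ([335.6, -436.1, 26.5], 0.59)]
rack_mouth [([530.1, 65.1, 30.1], 0.17)]
[[259.52049253 132.11971567]
 [259.66945556  97.42952771]]
```

View pics/w1.png

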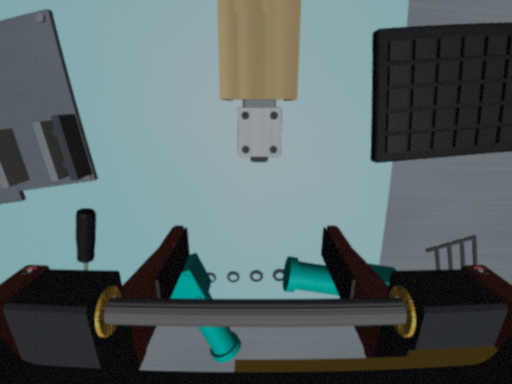

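Wrist picture: the silver head at px (259,132) is in front of the hole at (259,98), as predicted to within 1 px, and aligned with tool x. The turquoise ones are at (205,300) and (320,275). Next I'll descend on the head.

move_arm(
  deltas=[
    [0,0.019,0.0,0.03,0],
    [0,0.038,0,0.06,0],
    [0,0.057,0.001,0.09,0],
    [0,0.059,0.001,0.12,0],
    [0,0.059,0.001,0.13,0],
  ],
)

```text
t: 2.73
ee_pos: [556.5, -260.5, 85.8]
orientation: [-3.139, 0.003, 0.007]
ft_force: [-0.9, 0.8, 0.2]
width: 88.1
```

move_arm(
  deltas=[
    [0,0,0,0,0],
    [0,0,0,0,0],
    [0,0,0,0,0],
  ],
)

```text
t: 2.98
ee_pos: [558.9, -261.0, 91.5]
orientation: [3.141, -0.002, 0.003]
ft_force: [-0.7, 0.2, 0.6]
width: 87.8
```

```bash
python3 -c "
from h import *
plan([559,-258.5,20],0.0)
o=get_obs();cv2.imwrite('pics/w2.png',get_image('wrist'))
"
```

```text
at [ 558.9 -261.    91.5] yaw -0.0015 tilt [ 0.002  0.001 -1.   ] delta [-0.     -0.0025  0.0715] roll -0.0015 F [-0.7  0.2  0.6] w 87.8 t 2.98 n 1.7
```

View pics/w2.png

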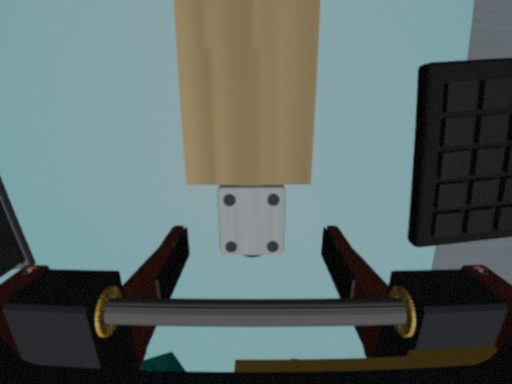

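```bash
python3 -c "
from h import *
o=get_obs()
s=back('wrist',[(229,200),(273,200),(231,246),(272,246)],50,o);print(np.round(s,1).tolist(),s.mean(0)); s=back('wrist',[(219,186),(284,186),(219,254),(284,254)],50,o);print(np.round(s,1).tolist(),s.mean(0));plan([559,-258.5,20],0.0)"
```

```text
[[577.5, -241.1, 50.0], [577.4, -273.4, 50.0], [539.8, -241.5, 50.0], [539.7, -273.4, 50.0]] [ 558.59780639 -257.3577441    50.        ]
[[588.2, -234.2, 50.0], [588.1, -281.2, 50.0], [532.7, -231.9, 50.0], [532.6, -282.9, 50.0]] [ 560.40329293 -257.54890246   50.        ]
at [ 559.2 -260.9   91.8] yaw -0.0011 tilt [ 0.003  0.001 -1.   ] delta [-0.0004 -0.0025  0.0718] roll -0.0011 F [-0.2  1.2  0.2] w 87.8 t 3.03 n 1.8
```

move_arm(
  deltas=[
    [0,0,-0.003,0.02,0],
    [0,0,-0.003,0.045,0],
    [0,0,-0.003,0.07,0],
    [0,0,-0.003,0.071,0],
    [0,0,-0.003,0.071,0],
  ],
)

```text
t: 3.45
ee_pos: [558.4, -256.8, 19.2]
orientation: [-3.141, 0.001, 0.001]
ft_force: [-0.5, 0.4, 0.8]
width: 87.6
```

move_arm(
  deltas=[
    [255,0,0,0,0],
    [255,0,0,0,0],
    [255,0,0,0,0],
    [255,0,0,0,0],
    [255,0,0,0,0],
  ],
)

```text
t: 3.87
ee_pos: [559.1, -257.0, 19.6]
orientation: [3.141, -0.0, 0.002]
ft_force: [0.0, 0.4, 0.6]
width: 58.1
```

move_arm(
  deltas=[
    [255,0,0,0,0],
    [255,0,0,0,0],
  ],
)

```text
t: 4.03
ee_pos: [558.9, -257.0, 19.1]
orientation: [3.141, -0.0, 0.001]
ft_force: [-2.0, 0.4, 4.3]
width: 49.8
```

move_arm(
  deltas=[
    [255,-0.007,0,0,0],
    [255,-0.021,0,0,0],
    [255,-0.037,0,0,0],
    [255,-0.053,0,0,0],
    [255,-0.069,0,0,0],
  ],
)

```text
t: 4.45
ee_pos: [489.8, -257.1, 19.1]
orientation: [3.141, -0.0, 0.003]
ft_force: [3.3, -0.1, 1.6]
width: 50.0
```

move_arm(
  deltas=[
    [255,-0.016,0,0,0],
    [255,-0.032,0,0,0],
    [255,-0.048,0,0,0],
    [255,-0.062,0,0,0],
    [255,-0.068,0,0,0],
  ],
)

```text
t: 4.87
ee_pos: [420.7, -256.9, 19.1]
orientation: [3.141, -0.001, 0.002]
ft_force: [2.5, 0.5, 1.9]
width: 49.9
```

move_arm(
  deltas=[
    [255,0,0,0,0],
    [255,0,0,0,0],
  ],
)

```text
t: 5.03
ee_pos: [420.3, -256.7, 19.1]
orientation: [-3.141, 0.001, 0.002]
ft_force: [-8.0, -1.2, 11.0]
width: 49.8
```

```bash
python3 -c "
from h import *
cv2.imwrite('pics/s3.png',crop(get_image('scene'),120,110,260,270,4))
"
```

```text
(no output)
```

View pics/s3.png

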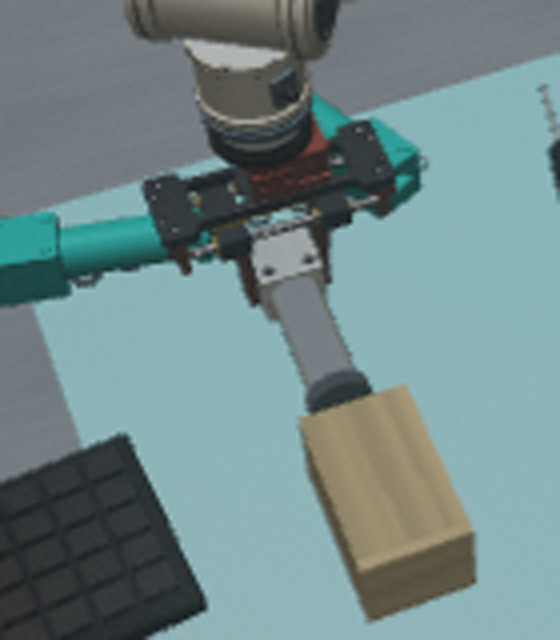

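The damper is clear of the hole (tail collar in front of the mouth, crop px (340,390)). Next I'll release, lift and look.

move_arm(
  deltas=[
    [0,0,0,0,0],
    [0,0,0,0,0],
    [0,0,0,0,0],
    [0,0,0,0,0],
    [0,0,0,0,0],
  ],
)

```text
t: 5.5
ee_pos: [421.7, -256.6, 18.5]
orientation: [-3.141, 0.0, 0.0]
ft_force: [0.4, -0.4, -0.6]
width: 79.9
```

move_arm(
  deltas=[
    [0,0,0,-0.015,0],
    [0,0,0,-0.045,0],
    [0,0.01,0,-0.08,0],
    [0,0.03,0,-0.11,0],
    [0,0.03,0,-0.13,0],
  ],
)

```text
t: 5.92
ee_pos: [455.4, -257.9, 152.0]
orientation: [3.139, 0.0, 0.008]
ft_force: [0.8, -1.0, 0.5]
width: 88.2
```

move_arm(
  deltas=[
    [0,0,0,0,0],
    [0,0,0,0,0],
    [0,0,0,0,0],
  ],
)

```text
t: 6.17
ee_pos: [450.7, -256.2, 147.7]
orientation: [-3.141, 0.0, 0.003]
ft_force: [0.2, -0.7, -0.7]
width: 88.2
```

```bash
python3 -c "
from h import *
o=get_obs();cv2.imwrite('pics/w4.png',get_image('wrist'))
for n in ['damper_head','damper_tube']: print(n,[(np.round(d['location'],1).tolist(),round(d['conf'],2)) for d in place_of('wrist',n)[:3]])
plan([486,-257,20],0)
print(projw(o,[[420,-257,50],[420+136,-257,50]]))
"
```

```text
damper_head [([420.0, -261.8, 24.9], 0.78), ([347.1, -152.8, 31.8], 0.72)]
damper_tube [([490.9, -257.3, 25.3], 0.84), ([277.0, -179.8, 23.6], 0.55)]
at [ 450.5 -256.2  147.1] yaw -0.0004 tilt [-0.003 -0.002 -1.   ] delta [0.0358 0.001  0.127 ] roll -0.0004 F [ 0.4  0.3 -0. ] w 88.0 t 6.32 n 3.2
[[256.59356429 228.34654418]
 [256.85621736  79.69234643]]
```

View pics/w4.png

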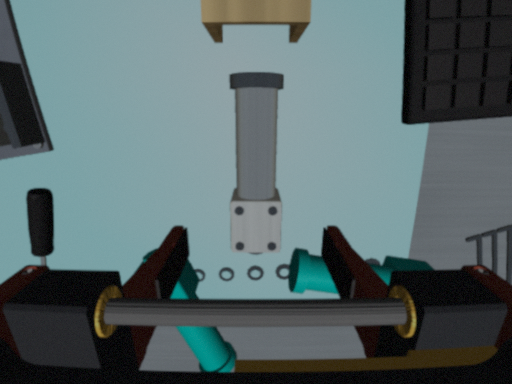

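```bash
python3 -c "
from h import *
o=get_obs()
s=back('wrist',[(239,211),(273,211),(239,239.5),(272,239.5)],50,o);print(np.round(s,1).tolist(),s.mean(0))
s=back('wrist',[(230.5,82),(283,82)],25,o);print(s)
s=back('wrist',[(231,251),(281,251)],50,o);print(s)
s=back('wrist',[(237,110),(277,110),(237,180),(275.5,180)],25,o);print(s)
"
```

```text
[[438.1, -240.0, 50.0], [438.1, -272.6, 50.0], [407.7, -239.5, 50.0], [407.7, -272.3, 50.0]] [ 422.93057162 -256.09172403   50.        ]
[[ 555.79128992 -232.789386     25.        ]
 [ 555.77744988 -281.22584443   25.        ]]
[[ 394.7654815  -231.11634133   50.        ]
 [ 394.76815861 -281.61105668   50.        ]]
[[ 530.75860909 -238.34542367   25.        ]
 [ 530.75020269 -276.21033751   25.        ]
 [ 462.16995688 -237.02828213   25.        ]
 [ 462.16370362 -276.23943158   25.        ]]
```

The damper lies straight: head centre px (256,222), collar (257,80). World position is head (422,-257), yaw ≈ 0. Next I'll take the tube.

move_arm(
  deltas=[
    [0,0.02,0,0.02,0],
    [0,0.0375,0,0.055,0],
    [0,0.0375,0,0.09,0],
    [0,0.0375,0,0.12,0],
    [0,0.0375,0,0.1275,0],
  ],
)

```text
t: 6.73
ee_pos: [485.8, -254.9, 15.9]
orientation: [-3.137, 0.0, 0.012]
ft_force: [-1.2, 0.9, -0.5]
width: 87.7
```

move_arm(
  deltas=[
    [0,0,0,0,0],
    [255,0,0,0,0],
    [255,0,0,0,0],
    [255,0,0,0,0],
    [255,0,0,0,0],
  ],
)

```text
t: 7.15
ee_pos: [490.1, -257.4, 22.8]
orientation: [3.14, -0.001, 0.004]
ft_force: [-0.6, 0.2, 1.0]
width: 64.3
```

move_arm(
  deltas=[
    [255,0,0,0,0],
    [255,0,0,0,0],
    [255,0,0,0,0],
    [255,0,0,0,0],
  ],
)

```text
t: 7.48
ee_pos: [489.3, -256.9, 21.5]
orientation: [3.141, -0.0, 0.001]
ft_force: [-0.2, 0.3, 3.2]
width: 39.4
```

move_arm(
  deltas=[
    [255,0,0,-0.005,0],
    [255,0,0,-0.018,0],
    [255,0,0,-0.036,0],
    [255,0,0,-0.055,0],
    [255,0,0,-0.065,0],
  ],
)

```text
t: 7.9
ee_pos: [489.8, -257.1, 88.4]
orientation: [3.141, -0.0, 0.003]
ft_force: [0.6, -0.5, -3.7]
width: 39.1
```

move_arm(
  deltas=[
    [255,0,0,-0.01,0],
    [255,0,0,-0.02,0],
    [255,0,0,-0.02,0],
  ],
)

```text
t: 8.15
ee_pos: [490.0, -257.2, 108.0]
orientation: [3.14, -0.0, 0.004]
ft_force: [-0.2, -0.3, -4.9]
width: 39.6
```

```bash
python3 -c "
from h import *
o=get_obs();cv2.imwrite('pics/s5.png',crop(get_image('scene'),120,110,260,260,4))
cv2.imwrite('pics/w5.png',get_image('wrist'))
plan([598.5,41.9,110],.136)
"
```

```text
at [ 489.1 -256.7  106.3] yaw -0.0002 tilt [ 0.  0. -1.] delta [ 0.1093 -0.2986 -0.0038] roll -0.1362 F [-0.2  0.6 -3.4] w 39.5 t 8.25 n 7.8
```

View pics/s5.png

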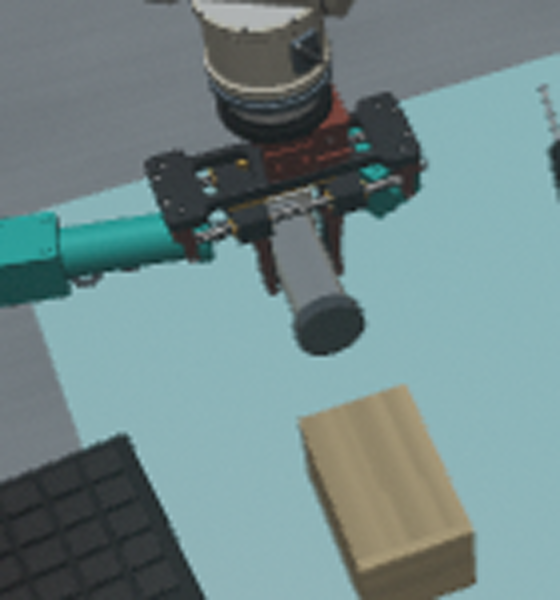

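View pics/w5.png

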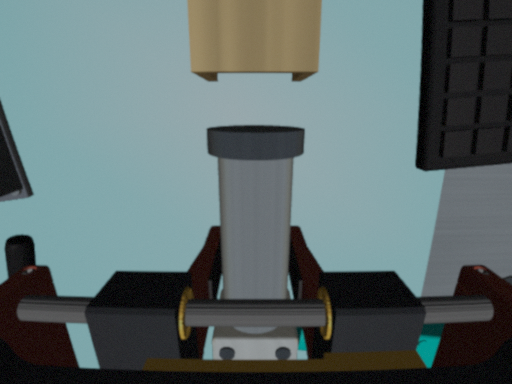

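```bash
python3 -c "
from h import *
o=get_obs();x,y,z=o['ee_pos']
for t in (-.15,-.1,-.05,0,.05,.1):
  # t>0: tail up
  c,s=np.cos(t),np.sin(t)
  L=lambda a,h:[x+a*c-h*s, y, z+5+a*s+h*c]
  print(t,projw(o,[L(142-67,25),L(130-67,25),L(142-67,0),L(-67-19,25)])[:,1].round(1), projw(o,[[x+75*c,y-25,z+5+75*s],[x+75*c,y+25,z+5+75*s]])[:,0].round(1))
"
```

```text
-0.15 [119.8 146.2 124.7 411.8] [301.8 211. ]
-0.1 [122.  149.  124.2 406.8] [303.  209.9]
-0.05 [124.7 152.4 124.1 401.6] [304.2 208.7]
0 [128.1 156.2 124.4 396.3] [305.5 207.5]
0.05 [132.1 160.6 125.1 391. ] [306.8 206.3]
0.1 [136.8 165.5 126.2 385.6] [308.1 205. ]
```

The damper is held level: collar edges at rows 127/156 match zero tilt. Now I'll carry it to above the clamp.

move_arm(
  deltas=[
    [255,0.005,-0.012,0,0],
    [255,0.016,-0.042,0,-0.03],
    [255,0.028,-0.075,0,-0.07],
    [255,0.04,-0.108,0,-0.11],
    [255,0.052,-0.142,-0.002,-0.136],
  ],
)

```text
t: 8.67
ee_pos: [540.7, -112.8, 106.9]
orientation: [-3.133, -0.215, 0.004]
ft_force: [0.7, -0.5, -5.1]
width: 39.5
```

```bash
python3 -c "
from h import *
plan([598.5,41.9,110],.136)
"
```

```text
at [ 540.7 -112.8  106.9] yaw 0.137 tilt [-0.002 -0.001 -1.   ] delta [ 0.0783 -0.1453 -0.0031] roll 0.001 F [ 0.7 -0.5 -5.1] w 39.5 t 8.67 n 4.0
```

move_arm(
  deltas=[
    [255,0.017,-0.032,0,0],
    [255,0.034,-0.064,0,0],
    [255,0.051,-0.096,0,0],
    [255,0.069,-0.127,0,0],
    [255,0.079,-0.147,0,0],
  ],
)

```text
t: 9.08
ee_pos: [600.2, 45.4, 107.2]
orientation: [-3.134, -0.216, 0.001]
ft_force: [0.8, -0.5, -4.2]
width: 39.4
```

move_arm(
  deltas=[
    [255,0,0,0,0],
    [255,0,0,0,0],
    [255,0,0,0,0],
    [255,0,0,0,0],
  ],
)

```text
t: 9.42
ee_pos: [598.7, 40.9, 107.5]
orientation: [3.134, 0.212, -0.003]
ft_force: [-0.2, -0.3, -3.7]
width: 39.7
```

```bash
python3 -c "
from h import *
o=get_obs();plan([598.5,41.9,60],.136)
cv2.imwrite('pics/t6.png',crop(get_image('top'),110,130,260,260,5))
cv2.imwrite('pics/s6.png',crop(get_image('scene'),240,90,380,240,4))
cv2.imwrite('pics/w6.png',get_image('wrist'))
for c in ['wrist','top','scene']:
  for n in ['seat','jaw_face']: print(c,n,[(np.round(d['location'],1).tolist(),round(d['conf'],2)) for d in place_of(c,n)[:3]])
"
```

```text
at [598.7  40.9 107.5] yaw 0.135 tilt [-0.002 -0.    -1.   ] delta [ 0.     -0.001   0.0475] roll -0.001 F [-0.2 -0.3 -3.7] w 39.7 t 9.42 n 1.2
wrist seat []
wrist jaw_face [([530.3, 65.5, 27.6], 0.7)]
top seat [([533.2, 34.3, 5.9], 0.77), ([790.6, 93.2, 1.4], 0.52)]
top jaw_face []
scene seat [([534.2, 30.8, 10.7], 0.73)]
scene jaw_face []
```

View pics/t6.png

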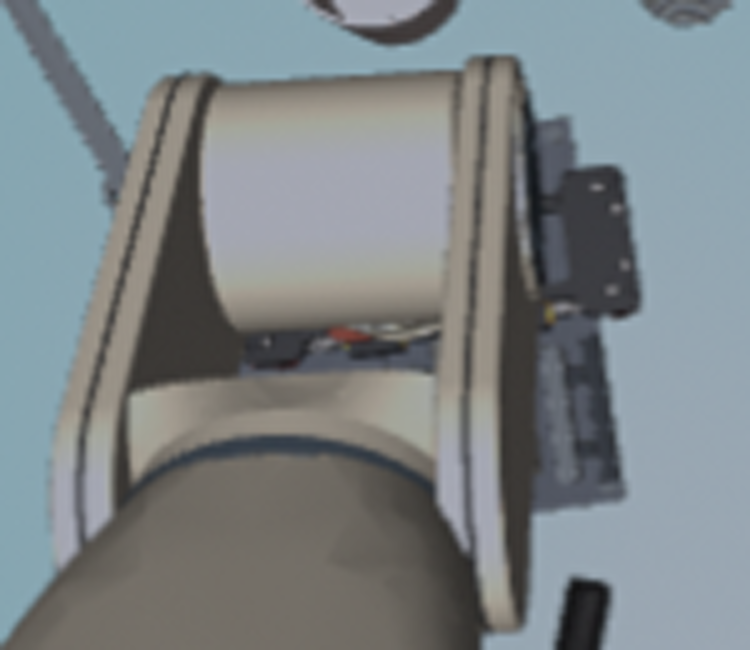

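View pics/s6.png

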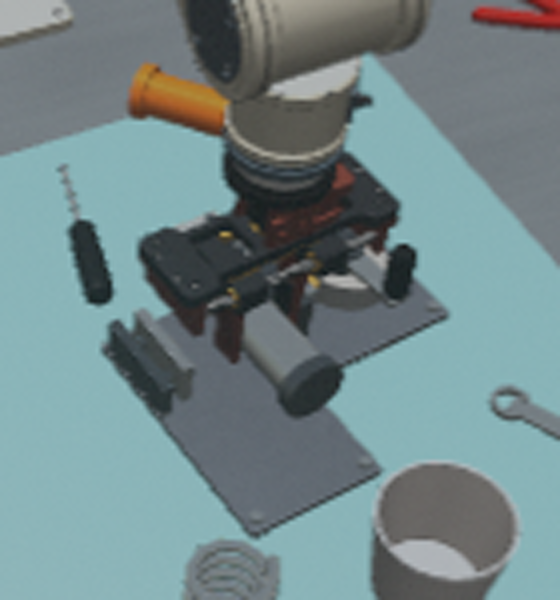

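View pics/w6.png

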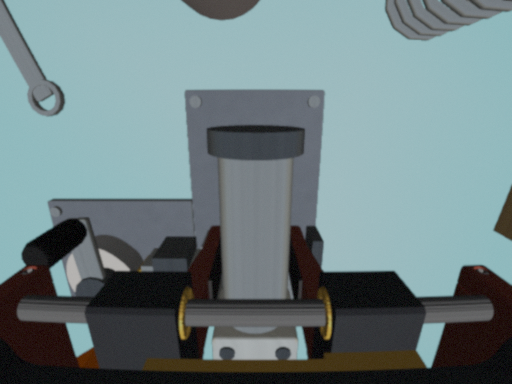

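```bash
python3 - <<'E'
from h import *
im=cv2.imread("pics/w6.png"); cv2.imwrite("pics/w6c.png",crop(im,130,80,360,280,3))
o=get_obs()
p=back("wrist",[(187,91),(323,91)],10,o); R=cv2.Rodrigues(np.array(o["orientation"]))[0]
print(p,(p-o["ee_pos"])@R)
E
```

```text
[[687.68490949 112.44131921  10.        ]
 [703.29878113  -2.28724975  10.        ]] [[ 96.86164697 -58.62809641  98.26790428]
 [ 96.85153474  57.1580747   98.26665417]]
```

View pics/w6c.png

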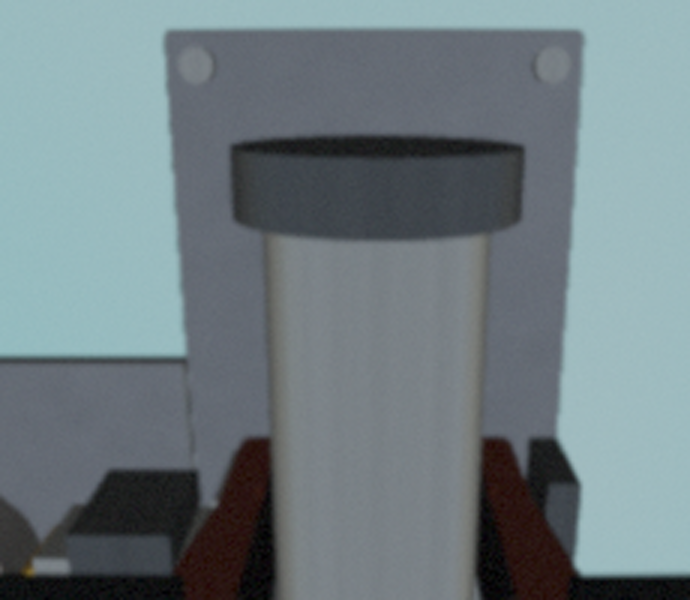

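move_arm(
  deltas=[
    [255,0,-0.002,0.008,0],
    [255,0,-0.002,0.02,0],
    [255,0,-0.002,0.032,0],
    [255,0,-0.002,0.044,0],
    [255,0,-0.002,0.052,0],
  ],
)

```text
t: 10.28
ee_pos: [598.1, 43.5, 53.7]
orientation: [-3.134, -0.213, 0.004]
ft_force: [0.4, -0.3, -5.6]
width: 39.3
```

move_arm(
  deltas=[
    [255,0,0,0.006,0],
    [255,0,0,0.012,0],
    [255,0,0,0.016,0],
    [255,0,0,0.017,0],
    [255,0,0,0.017,0],
  ],
)

```text
t: 10.7
ee_pos: [599.4, 43.5, 39.0]
orientation: [3.134, 0.213, -0.0]
ft_force: [-0.1, -0.5, -4.5]
width: 39.2
```

```bash
python3 -c "
from h import *
o=get_obs();plan([598.5,41.9,31.5],.136)
cv2.imwrite('pics/s7.png',crop(get_image('scene'),240,90,380,240,4))
cv2.imwrite('pics/w7.png',get_image('wrist'))
"
```

```text
at [599.4  43.5  39. ] yaw 0.1358 tilt [-0.  0. -1.] delta [-0.0011  0.0015  0.0075] roll -0.0002 F [-0.1 -0.5 -4.5] w 39.2 t 10.7 n 0.2
```

View pics/s7.png

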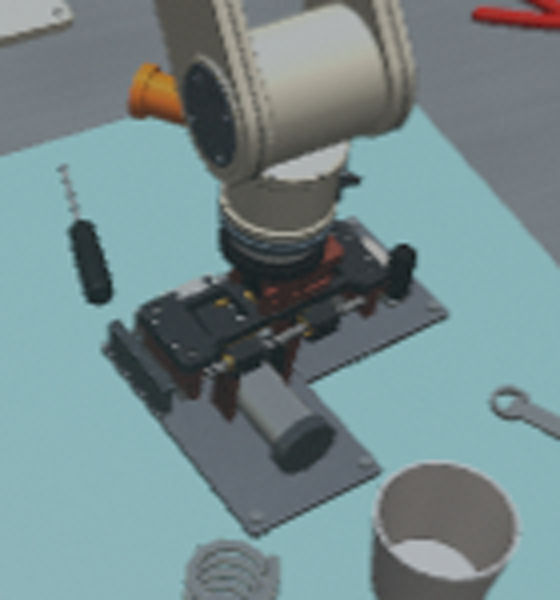

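View pics/w7.png

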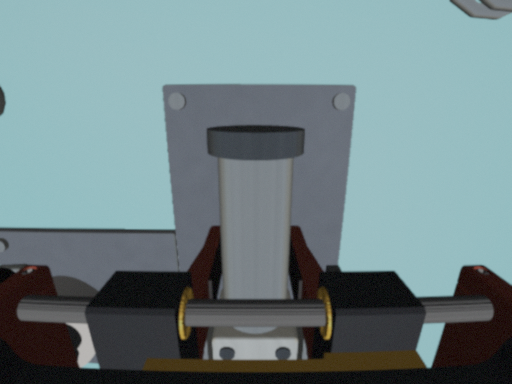

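There's no contact force and the head is between the jaws. I'll lower the last 7 mm and release.

move_arm(
  deltas=[
    [255,0,0,0.003,0],
    [255,0,0,0.006,0],
    [255,0,0,0.0075,0],
    [255,0,0,0.0075,0],
  ],
)

```text
t: 11.13
ee_pos: [599.3, 43.5, 31.6]
orientation: [3.134, 0.213, -0.0]
ft_force: [-0.4, 0.4, -4.3]
width: 39.7
```

```bash
python3 -c "
from h import *
plan([598.5,41.9,31.5],.136);print(get_obs()['moment'])"
```

```text
at [599.3  43.5  31.6] yaw 0.1358 tilt [-0.  0. -1.] delta [-0.001   0.0015  0.0001] roll -0.0002 F [-0.4  0.4 -4.3] w 39.7 t 11.13 n 0.0
[ 0.06121716 -0.0132699  -0.06448636]
```

move_arm(
  deltas=[
    [255,0,0,0.001,0],
    [255,0,0,0.001,0],
  ],
)

```text
t: 11.3
ee_pos: [599.4, 43.6, 31.5]
orientation: [-3.134, -0.213, 0.0]
ft_force: [-3.1, 0.0, 5.0]
width: 39.4
```

move_arm(
  deltas=[
    [0,0,0,0,0],
    [0,0,0,0,0],
    [0,0,0,0,0],
    [0,0,0,0,0],
    [0,0,0,0,0],
  ],
)

```text
t: 11.72
ee_pos: [599.5, 43.5, 30.7]
orientation: [3.134, 0.213, 0.0]
ft_force: [0.5, 0.1, 0.6]
width: 69.0
```

move_arm(
  deltas=[
    [0,0,0,0,0],
    [0,0,0,-0.01,0],
    [0,0,0,-0.04,0],
    [0,0,0,-0.08,0],
    [0,0,0,-0.12,0],
  ],
)

```text
t: 12.13
ee_pos: [598.4, 43.5, 151.7]
orientation: [-3.134, -0.213, 0.004]
ft_force: [0.4, 0.1, 0.1]
width: 87.8
```

move_arm(
  deltas=[
    [0,-0.03,0,-0.02,0],
    [0,-0.06,0,-0.03,0],
    [0,-0.09,0,-0.04,0],
    [0,-0.09,0,-0.04,0],
    [0,-0.09,0,-0.04,0],
  ],
)

```text
t: 12.55
ee_pos: [509.6, 31.2, 192.1]
orientation: [3.134, 0.213, 0.003]
ft_force: [0.6, 0.3, 0.6]
width: 88.2
```

```bash
python3 -c "
from h import *
o=get_obs();plan([572.7,178.2,160],.136)
cv2.imwrite('pics/s8.png',crop(get_image('scene'),240,90,380,240,4))
cv2.imwrite('pics/w8.png',get_image('wrist'))
for c in ['wrist','scene']:
  for n in ['damper_head','damper_tube','crank_grip','cam_axis']: print(c,n,[(np.round(d['location'],1).tolist(),round(d['conf'],2)) for d in place_of(c,n)[:3]])
"
```

```text
at [509.6  31.2 192.1] yaw 0.1356 tilt [ 0.002  0.    -1.   ] delta [ 0.0823 -0.1371  0.0323] roll -0.0004 F [0.6 0.3 0.6] w 88.2 t 12.55 n 4.0
wrist damper_head [([346.5, 206.4, 22.8], 0.86), ([532.9, 30.1, 34.4], 0.66)]
wrist damper_tube [([599.7, 46.8, 35.9], 0.95), ([282.9, -179.5, 21.8], 0.63)]
wrist crank_grip [([573.1, 179.3, 89.0], 0.7), ([512.5, 167.5, 90.2], 0.62), ([374.9, 3.1, 2.6], 0.31)]
wrist cam_axis [([516.9, 166.0, 88.5], 0.75), ([599.1, 46.3, 36.2], 0.26)]
scene damper_head [([530.0, 31.6, 39.7], 0.86), ([343.4, 211.9, 20.0], 0.83), ([340.8, -152.3, 28.0], 0.83)]
scene damper_tube [([345.6, -369.8, 27.3], 0.91), ([279.4, -178.6, 24.8], 0.91), ([296.1, 163.8, 24.1], 0.76)]
scene crank_grip [([573.6, 176.9, 90.5], 0.55)]
scene cam_axis [([514.2, 171.9, 89.0], 0.7)]
```

View pics/s8.png

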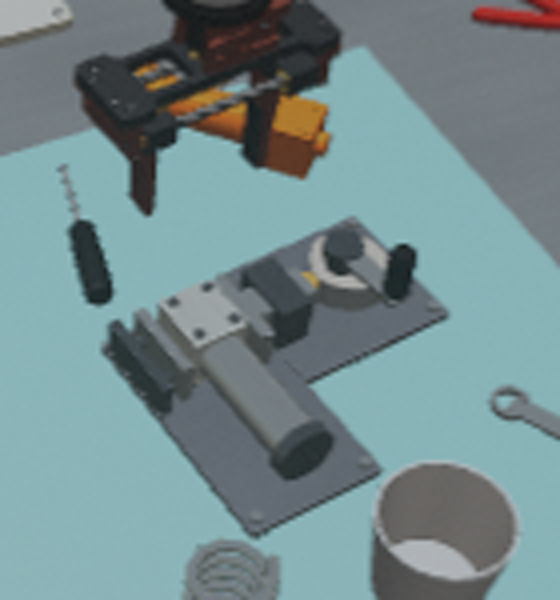

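View pics/w8.png

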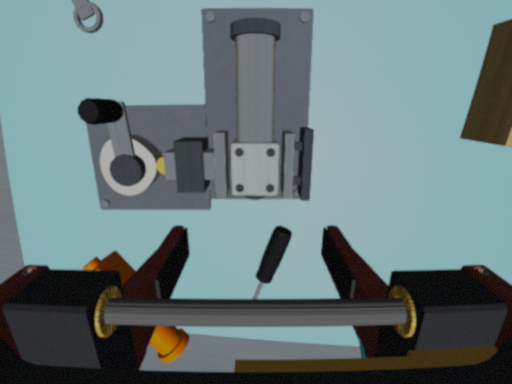

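The damper is seated: head at px (255,168), between the jaws at (220,165) and (289,165), tail on the plate. Next is the crank grip, at px (100,110).

move_arm(
  deltas=[
    [0,0.017,-0.028,0.0,0],
    [0,0.034,-0.056,0,0],
    [0,0.05,-0.084,0,0],
    [0,0.068,-0.115,0,0],
    [0,0.083,-0.137,0.01,0],
  ],
)

```text
t: 13.47
ee_pos: [575.8, 181.1, 182.1]
orientation: [-3.133, -0.214, -0.006]
ft_force: [0.4, -0.8, 0.1]
width: 87.8
```

move_arm(
  deltas=[
    [0,0,0,0,0],
    [0,0,0,0,0],
    [0,0,0,0,0],
  ],
)

```text
t: 13.72
ee_pos: [573.2, 177.9, 180.2]
orientation: [3.134, 0.214, -0.002]
ft_force: [-0.6, 0.3, 0.1]
width: 87.9
```

```bash
python3 -c "
from h import *
o=get_obs();plan([573.4,178,84],.136)
cv2.imwrite('pics/w9.png',get_image('wrist'))
for n in ['crank_grip','cam_axis']: print(n,[(np.round(d['location'],1).tolist(),round(d['conf'],2)) for d in place_of('wrist',n)[:3]])
print(projw(o,[[573.4,178,108],[573.4,178,64],[515.2,167.5,70]]))
"
```

```text
at [573.2 177.9 180.2] yaw 0.1362 tilt [-0.002  0.    -1.   ] delta [ 0.0004 -0.0002  0.0962] roll 0.0002 F [-0.6  0.3  0.1] w 87.9 t 13.72 n 2.3
crank_grip [([575.1, 179.6, 87.8], 0.6), ([785.6, -72.8, 1.4], 0.6)]
cam_axis [([513.4, 168.4, 89.7], 0.86), ([531.3, 32.4, 34.0], 0.24), ([530.5, 66.3, 31.7], 0.19)]
[[255.70875822 208.2088586 ]
 [255.54503595 192.71404742]
 [257.89069024 247.66838181]]
```

View pics/w9.png

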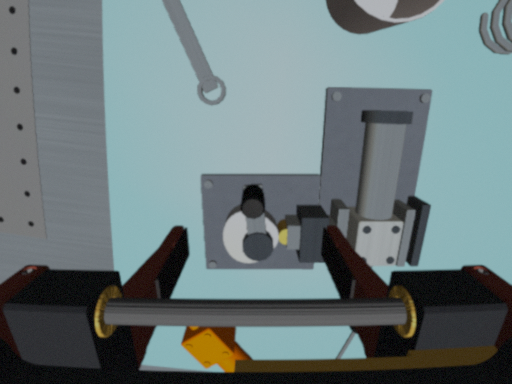

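move_arm(
  deltas=[
    [0,0,-0.002,0.03,0],
    [0,0,-0.002,0.06,0],
    [0,0,-0.002,0.085,0],
    [0,0,-0.002,0.095,0],
    [0,0,-0.002,0.095,0],
  ],
)

```text
t: 14.28
ee_pos: [571.9, 179.1, 83.7]
orientation: [3.133, 0.211, -0.007]
ft_force: [-0.7, 0.6, 0.7]
width: 87.9
```

move_arm(
  deltas=[
    [255,0,0,0,0],
    [255,0,0,0,0],
    [255,0,0,0,0],
    [255,0,0,0,0],
    [255,0,0,0,0],
  ],
)

```text
t: 14.7
ee_pos: [574.2, 180.5, 86.8]
orientation: [-3.134, -0.213, -0.003]
ft_force: [0.5, -0.7, -0.3]
width: 58.1
```

move_arm(
  deltas=[
    [255,0,0,0,0],
    [255,0,0,0,0],
    [255,0,0,0,0],
    [255,0,0,0,0],
    [255,0,0,0,0],
  ],
)

```text
t: 15.12
ee_pos: [573.5, 180.3, 85.6]
orientation: [-3.134, -0.213, 0.0]
ft_force: [-0.0, 0.4, 0.5]
width: 24.4
```

```bash
python3 -c "
from h import *
plan([573.4,178,84],.136);print(get_obs()['moment'])
cv2.imwrite('pics/s10.png',crop(get_image('scene'),240,90,380,240,4))"
```

```text
at [573.5 180.3  85.6] yaw 0.1358 tilt [-0. -0. -1.] delta [-0.0004  0.0023  0.0016] roll -0.0002 F [-0.   0.4  0.5] w 24.4 t 15.12 n 0.1
[-0.00224939  0.07425632 -0.03907519]
```

View pics/s10.png

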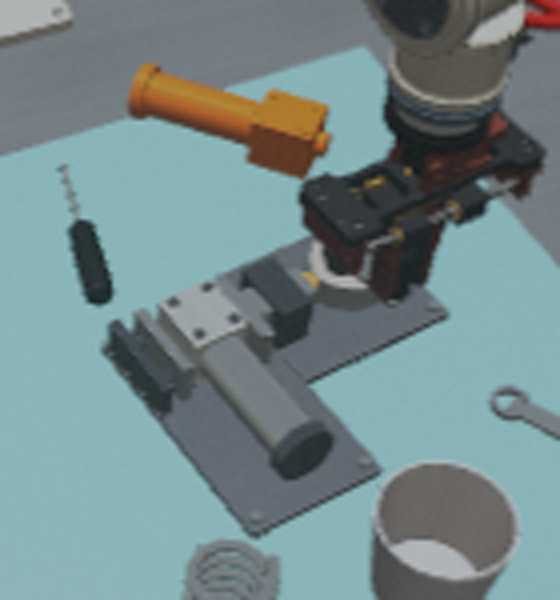

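```bash
cat >> h.py <<'E'
def arc(p0,p1,n,r=60.):
    for f in np.linspace(p0,p1,n+1)[1:]:
        print([255,round(r*(np.cos(f)-np.cos(p0))/1000,4),round(-r*(np.sin(f)-np.sin(p0))/1000,4),0,0],end=",")
    print()
E
python3 -c "
from h import *
arc(.08,.6,5);arc(.6,1.2,5);arc(1.2,1.8,5);arc(1.8,2.4,5);arc(2.4,2.9,5);arc(2.9,3.14,3)"
```

```text
[255, np.float64(-0.0008), np.float64(-0.0062), 0, 0],[255, np.float64(-0.0023), np.float64(-0.0122), 0, 0],[255, np.float64(-0.0044), np.float64(-0.0181), 0, 0],[255, np.float64(-0.007), np.float64(-0.0238), 0, 0],[255, np.float64(-0.0103), np.float64(-0.0291), 0, 0],
[255, np.float64(-0.0044), np.float64(-0.0057), 0, 0],[255, np.float64(-0.0095), np.float64(-0.0108), 0, 0],[255, np.float64(-0.0151), np.float64(-0.0153), 0, 0],[255, np.float64(-0.0212), np.float64(-0.019), 0, 0],[255, np.float64(-0.0278), np.float64(-0.022), 0, 0],
[255, np.float64(-0.0069), np.float64(-0.0022), 0, 0],[255, np.float64(-0.0139), np.float64(-0.0036), 0, 0],[255, np.float64(-0.0211), np.float64(-0.0041), 0, 0],[255, np.float64(-0.0283), np.float64(-0.0037), 0, 0],[255, np.float64(-0.0354), np.float64(-0.0025), 0, 0],
[255, np.float64(-0.0069), np.float64(0.0021), 0, 0],[255, np.float64(-0.0135), np.float64(0.0049), 0, 0],[255, np.float64(-0.0197), np.float64(0.0085), 0, 0],[255, np.float64(-0.0254), np.float64(0.0129), 0, 0],[255, np.float64(-0.0306), np.float64(0.0179), 0, 0],
[255, np.float64(-0.0038), np.float64(0.0046), 0, 0],[255, np.float64(-0.0072), np.float64(0.0096), 0, 0],[255, np.float64(-0.01), np.float64(0.0149), 0, 0],[255, np.float64(-0.0123), np.float64(0.0204), 0, 0],[255, np.float64(-0.014), np.float64(0.0262), 0, 0],
[255, np.float64(-0.001), np.float64(0.0047), 0, 0],[255, np.float64(-0.0015), np.float64(0.0095), 0, 0],[255, np.float64(-0.0017), np.float64(0.0143), 0, 0],
```

move_arm(
  deltas=[
    [255,0,0,0,0],
    [255,0,0,0,0],
  ],
)

```text
t: 15.33
ee_pos: [573.5, 180.3, 85.6]
orientation: [3.134, 0.213, -0.0]
ft_force: [-0.2, -0.4, -0.1]
width: 21.8
```

move_arm(
  deltas=[
    [255,-0.0008,-0.0062,0,0],
    [255,-0.0023,-0.0122,0,0],
    [255,-0.0044,-0.0181,0,0],
    [255,-0.007,-0.0238,0,0],
    [255,-0.0103,-0.0291,0,0],
  ],
)

```text
t: 15.75
ee_pos: [558.7, 208.2, 85.6]
orientation: [3.134, 0.214, -0.001]
ft_force: [-1.5, -3.4, 2.0]
width: 21.7
```

```bash
cat >> h.py <<'E'
def ck(c=(515.2,167.5),th=.136):
    o=get_obs(); d=o["ee_pos"][:2]-np.array(c); f=np.arctan2(d[1],d[0])-th
    u=d/np.hypot(*d); F=np.array(o["ft_force"])
    print("phi",round(f%6.283,3),"r",round(np.hypot(*d),1),"Frad",round(F[:2]@u,1),"Ftan",round(-F[0]*u[1]+F[1]*u[0],1),"Fz",round(F[2],1),"z",round(o["ee_pos"][2],1),"yaw/w",round(float(o["width"]),1),"t",round(o["t"],2))
E
python3 -c "
from h import *
ck()"
```

```text
phi 0.617 r 59.6 Frad -3.4 Ftan -1.5 Fz 2.0 z 85.6 yaw/w 21.7 t 15.75
```

move_arm(
  deltas=[
    [255,-0.0044,-0.0057,0,0],
    [255,-0.0095,-0.0108,0,0],
    [255,-0.0151,-0.0153,0,0],
    [255,-0.0212,-0.019,0,0],
    [255,-0.0278,-0.022,0,0],
  ],
)

```text
t: 16.17
ee_pos: [528.2, 225.7, 85.6]
orientation: [3.133, 0.214, -0.0]
ft_force: [0.5, -8.1, 1.3]
width: 21.6
```

```bash
python3 -c "
from h import *
ck()"
```

```text
phi 1.216 r 59.6 Frad -7.8 Ftan -2.2 Fz 1.3 z 85.6 yaw/w 21.6 t 16.17
```

move_arm(
  deltas=[
    [255,-0.0069,-0.0017,0,0],
    [255,-0.0139,-0.0028,0,0],
    [255,-0.0211,-0.0031,0,0],
    [255,-0.0283,-0.0027,0,0],
    [255,-0.0354,-0.0015,0,0],
  ],
)

```text
t: 16.58
ee_pos: [493.3, 222.9, 85.7]
orientation: [-3.134, -0.213, -0.002]
ft_force: [3.3, -0.1, -5.0]
width: 21.2
```

```bash
python3 -c "
from h import *
ck()"
```

```text
phi 1.811 r 59.6 Frad -1.3 Ftan -3.0 Fz -5.0 z 85.7 yaw/w 21.2 t 16.58
```

move_arm(
  deltas=[
    [255,-0.0069,0.0021,0,0],
    [255,-0.0135,0.0049,0,0],
    [255,-0.0197,0.0085,0,0],
    [255,-0.0254,0.0129,0,0],
    [255,-0.0306,0.0179,0,0],
  ],
)

```text
t: 17.0
ee_pos: [465.2, 200.4, 85.7]
orientation: [-3.134, -0.213, -0.0]
ft_force: [3.2, 2.4, -7.4]
width: 21.4
```

```bash
python3 -c "
from h import *
ck()"
```

```text
phi 2.424 r 59.8 Frad -1.4 Ftan -3.8 Fz -7.4 z 85.7 yaw/w 21.4 t 17.0
```

move_arm(
  deltas=[
    [255,-0.0038,0.0046,0,0],
    [255,-0.0072,0.0096,0,0],
    [255,-0.01,0.0149,0,0],
    [255,-0.0123,0.0204,0,0],
    [255,-0.014,0.0262,0,0],
  ],
)

```text
t: 17.42
ee_pos: [455.2, 172.1, 85.7]
orientation: [3.134, 0.213, -0.0]
ft_force: [2.0, 2.7, -6.4]
width: 21.4
```

move_arm(
  deltas=[
    [255,-0.001,0.0047,0,0],
    [255,-0.0015,0.0095,0,0],
    [255,-0.0016,0.0135,0,0],
    [255,-0.0016,0.0135,0,0],
  ],
)

```text
t: 17.75
ee_pos: [455.6, 158.2, 85.6]
orientation: [3.134, 0.212, -0.001]
ft_force: [1.3, -1.3, -4.6]
width: 21.3
```

```bash
python3 -c "
from h import *
ck()
cv2.imwrite('pics/s11.png',crop(get_image('scene'),240,90,380,240,4))"
```

```text
phi 3.16 r 60.3 Frad -1.1 Ftan 1.4 Fz -4.6 z 85.6 yaw/w 21.3 t 17.75
```

View pics/s11.png

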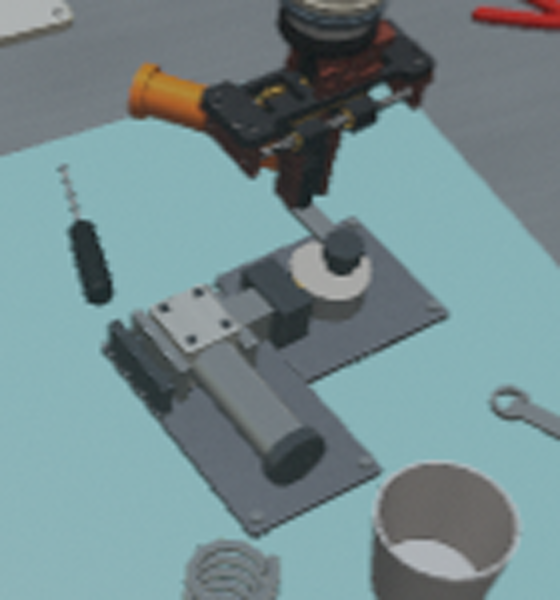

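The crank is at 3.16 rad, with the jaw shut on the head and the tangential force ≈ 0. I'll release and lift clear.

move_arm(
  deltas=[
    [0,0,0,0,0],
    [0,0,0,0,0],
    [0,0,0,0,0],
    [0,0,0,0,0],
    [0,0,0,0,0],
  ],
)

```text
t: 18.22
ee_pos: [455.7, 159.3, 85.8]
orientation: [-3.134, -0.214, -0.0]
ft_force: [0.4, 0.4, 1.4]
width: 51.4
```

move_arm(
  deltas=[
    [0,0,0,0,0],
    [0,0,0,-0.01,0],
    [0,0,0,-0.04,0],
    [0,0,0,-0.08,0],
    [0,0,0,-0.12,0],
  ],
)

```text
t: 18.63
ee_pos: [454.7, 158.9, 207.0]
orientation: [3.134, 0.213, -0.004]
ft_force: [0.6, -0.2, 0.2]
width: 84.7
```

move_arm(
  deltas=[
    [0,-0.03,0,0,0],
    [0,-0.05,0,0,0],
    [0,-0.05,0,0,0],
    [0,-0.05,0,0,0],
  ],
)

```text
t: 18.97
ee_pos: [405.7, 152.4, 206.6]
orientation: [-3.134, -0.214, -0.002]
ft_force: [-0.2, -0.8, 0.1]
width: 87.8
```

```bash
python3 -c "
from h import *
o=get_obs();print(o['t'],o['ee_pos'],o['ft_force'],o['width'])
cv2.imwrite('pics/s12.png',crop(get_image('scene'),240,90,380,240,4))
cv2.imwrite('pics/w12.png',get_image('wrist'))
cv2.imwrite('pics/t12.png',crop(get_image('top'),110,140,250,260,5))
for c in ['wrist','scene','top']:
  for n in ['crank_grip','cam_axis','damper_head','jaw_face']: print(c,n,[(np.round(d['location'],1).tolist(),round(d['conf'],2)) for d in place_of(c,n)[:3]])
"
```

```text
18.9667 [405.69444083 152.36804072 206.57977738] [-0.18635297 -0.77025077  0.12801469] 87.81337967607921
wrist crank_grip [([457.5, 158.7, 87.7], 0.79)]
wrist cam_axis [([512.3, 166.7, 88.7], 0.69)]
wrist damper_head [([345.2, 207.7, 24.3], 0.64), ([348.8, -154.5, 29.1], 0.59)]
wrist jaw_face [([535.2, 52.4, 29.6], 0.72), ([603.6, 36.3, 37.6], 0.37)]
scene crank_grip [([457.3, 156.8, 93.0], 0.52)]
scene cam_axis []
scene damper_head [([329.0, -442.6, 24.4], 0.82), ([532.8, 25.4, 39.3], 0.72), ([339.4, -151.9, 28.2], 0.72)]
scene jaw_face [([529.4, 51.8, 30.4], 0.55), ([736.7, 283.4, 2.9], 0.49)]
top crank_grip []
top cam_axis [([515.6, 167.9, 88.2], 0.94)]
top damper_head [([334.6, -438.2, 23.9], 0.97), ([339.6, 210.2, 26.1], 0.85), ([533.6, 28.2, 35.2], 0.8)]
top jaw_face [([533.1, 52.0, 35.7], 0.48)]
```

View pics/s12.png

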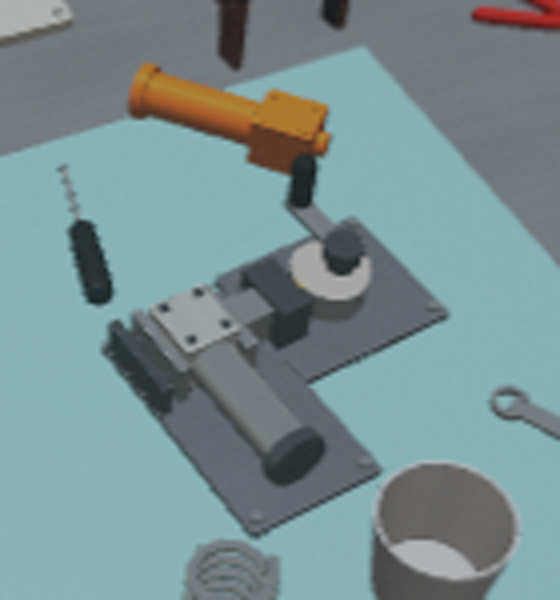

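View pics/w12.png

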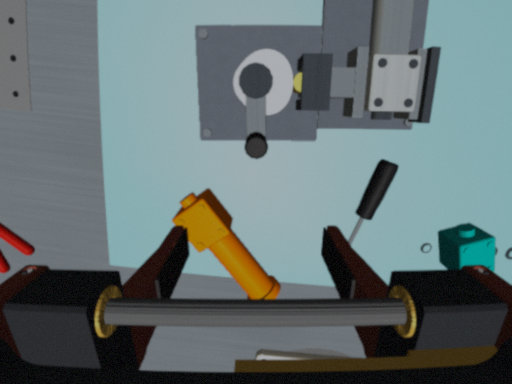

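View pics/t12.png

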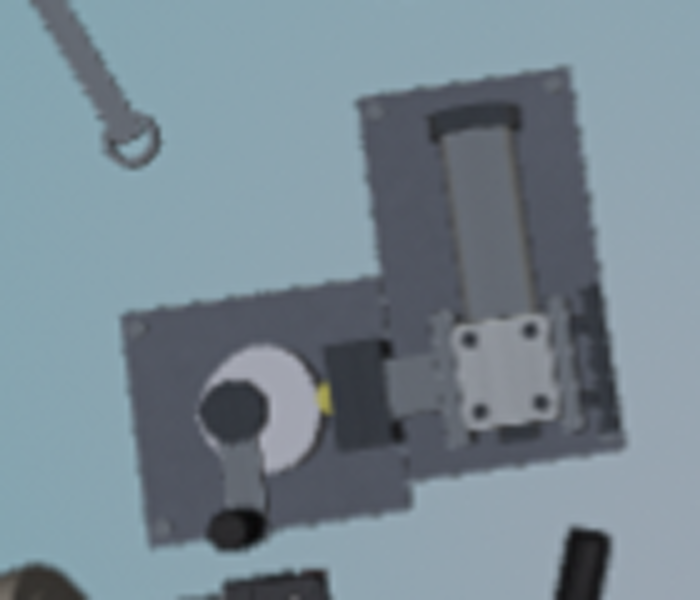

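The crank stayed put (grip at (457,158), arm along seat -x). The jaw is shut on the head in all three views, and the arm is clear. I'll hand in.

```bash
python3 -c "
from h import *
print(close_job())"
```

```text
the job is handed in; nothing more can be done
None
```

I took the silver damper out of the pigeon-hole by its head, put it down in front of the hole, and took it again by the tube. I laid it in the clamp and let go, then turned the crank anticlockwise to about 3.16 rad, the middle of the dwell. I released the crank, backed the arm off and handed the job in at about 20 s on the robot's clock.

- **Last checks:** After letting go, the crank had not sprung back: its grip was at about (457, 158), along the seat's -x. The sliding jaw had moved in by roughly the expected travel and sat shut against the head. The tail lay on the base plate, the wrist force was near zero and the gripper was touching nothing. The loose things in view were where they started.
- **Forces:** The highest wrist reading I saw in the whole job was about 14 N.
- **Disagreements:** The position estimates for the seat and the camshaft differed by 2 to 5 mm between cameras. I averaged them, and the tool's path around the crank stayed within about 0.4 mm of the 60 mm radius. Some network calls also returned look-alikes or nothing, and I ignored those after checking the pictures.

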